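Clamp up a freshly glued walnut lipping with three toggle clamps

ROBOT

A 6-joint arm with a two-finger parallel gripper is mounted at the origin on a cart in front of the work surface, level with it; the furniture and walls round the work are solid. World frame = base frame: x ahead of the robot, y to its left, z up, the work surface at z = 0. Lengths are in m, angles in rad, forces in N, time in s.
With the tool pointing down it reaches from about 0.25 to 0.775 m from the base axis. Payload 4 kg.
Tool frame: the origin (TCP) lies on the centre line of the jaws, within the pads' length; the fingertips stand 14 mm ahead of it and the grasp point (between the pads) lies 5 mm behind it (robot.tcp_to_tips is the distance from the TCP to the fingertips, in m); z points along the fingers, y is the line along which they close (so a half turn about z gives the same grasp; the last joint's range is limited). The gripper opens to 94 mm and grips with 3 to 60 N. Pads are 16 mm wide; open, the fingers measure 119 mm over their backs; the gripper's body (75 mm by 177 mm) begins 78 mm behind the grasp point.
Start: joints at [1.184, 0.087, 1.371, -0, 1.684, -0.103], TCP at [0.154, 0.528, 0.22] pointing down, gripper open.
Joint ranges: [-3.1, 3.1], [-0.76, 2.03], [0.27, 2.55], [-1.08, 4.22], [0.17, 2.65], [-2.57, 2.57]. Speed limits (rad/s): [2.79, 2.79, 3.14, 3.14, 3.14, 3.14].

INTERFACE

Orientations are given as [roll, pitch, yaw] about the fixed x, y, z axes, in that order (R = Rz(yaw) Ry(pitch) Rx(roll)).
In Python, from bench import robot gives the robot as it stands.
- The arm moves only by the tool carry_out, never from a script. Its argument "increments" is a list of rows, each a list of 3 entries, a list of its own where there are three numbers: the closure in counts, from 0 (fully open) to 255 (shut), then the shift along the tool's x, y, z in mm, then the turn about the tool's z in degrees. In form: [[fingers, [dx, dy, dz], twist], ...]. A call has 1 to 8 rows; each row shifts and turns the commanded pose from where the row before left it, along the tool's axes as they then stand; what a row does not reach is not made up. A row lasts 1/10 s, in which the tool goes at most 50 mm and 8.59 degrees, less where a joint would pass 70% of its speed; a pose out of reach is approached as far as the arm can. A call with a gripper value outside its range is refused whole. The fingers move at their own pace and stop on an object; the grip force is fixed at half the most. Time passes only in rows, so rows that do not move let the fingers close. It gives the time, the measured TCP pose, the force, the opening and the grip force at its end, in the units of the state.
- robot.get_obs(): the state, without advancing time (a new reading comes with each control period).
- robot.snapshot(name): name is "side" or "top"; returns the picture (420x560x3 uint8, blue, green, red); there is no depth.
- robot.get_calibration(name): a dict with "vfov" (degrees; the focal length in pixels is half the picture's height over the tangent of half this angle, whatever the lens; pixels are square), "cx", "cy" (the principal point, pixels), "k1" (the pictures are not rectified: a ray, as slopes to the right and down, at radius r is drawn at 1 + k1 r^2 times it, then the intrinsics apply), "T" (4x4, takes a point from camera to world coordinates). Camera axes: x right, y down, z forward; pixel columns grow to the right and rows downward; lengths in m; the calibration is good to about 2 mm. A picture is of the moment at which its call begins. get_calibration takes no time and is no camera call.
- robot.close_job(): hands the job in; it is judged then, once.
The state is a dict: "time": time; "joint_positions": joint angles; "qvel": joint speeds; "joint_torque": joint torques, N m; "tool_pos": TCP position; "ee_rot": TCP orientation; "wrist_force": force on the tool from outside, world axes, zero at the start; "wrist_torque": the same for the moment, N m; "width": finger opening in m; "finger_force": force on a finger pad.
Only numpy, scipy, OpenCV 4.12 (cv2) and the standard library are available. Lean on these libraries where they do the work, as an engineer would, in place of code of your own. Each camera call takes 0.05 s, during which the arm holds its last target. There are 200 camera calls.

TASK

A walnut lipping has just been glued and laid in front of the edge of a blank in the clamping jig. Close the three red toggle levers by pressing each one lightly all the way down with the fingertips, one after another: the middle one first, so that the lipping goes on square and the glue is driven outwards, then the one nearest the robot, then the farthest. Do not lift or carry anything, and leave the wood and everything else on the bench alone.

Things in the scene. Friction and masses are not known exactly. Their poses are not given: they have to be found in the camera images.
- jig: clamping jig fixed to the bench: ply base 296 x 200 x 15 mm, white bed, wooden fence at one end, three steel toggle clamps with red levers at the other. Origin: centre of the base's underside. x = the way the clamps push (robot's left); y along the clamps, roughly to the robot; z up. Lever pivots at x -120, z 51, y +64 (near), 0, -64 (far) mm, axes along y; levers point to -x and up
- middle_lever (a joint): middle red lever, rad: 0 = open, 0.73 rad above level; 0.66 = fully down on its stop, 0.07 rad above level; grows as it is pressed down. It stays where it is left and takes about 2 to 3 N at the grip; the soft red grip itself gives 1 mm per 2.5 N, at most 6 mm. Going down it pushes the clamp's rubber tip out by 11 mm
- near_lever (a joint): red lever nearest the robot; same values and feel as the middle one
- far_lever (a joint): red lever farthest from the robot; same values and feel as the middle one
- middle_grip (a point): centre of the upper face of the middle lever's red grip, 62 mm from the pivot; moves with the lever. The grip is 52 mm long (36 to 88 mm from the pivot), 20 mm wide, 14 mm thick; its upper face, unpressed, lies 7 mm above the line from the pivot. Neighbouring grips are 64 mm apart, so press with the fingers shut
- near_grip (a point): the same point on the lever nearest the robot
- far_grip (a point): the same point on the lever farthest from the robot
- lipping: loose dark walnut strip, 10 x 174 x 13 mm, lying on the white bed between the rubber clamp tips and the blank. Origin: centre of its underside; y along the strip
- panel: pale wooden blank, 123 x 166 x 10 mm, lying on the white bed against the fence. Origin: centre of its underside; x towards the fence, y along the edge that gets the lipping
- glue_bottle: cream glue bottle with a red nozzle, standing, 49 mm across and 138 mm tall, beyond the jig; a bystander. Origin: centre of its underside
- oil_bottle: small amber bottle with a black cap, 36 mm across, 54 mm tall, right of the jig; a bystander. Origin: centre of its underside
- mallet: small beech mallet lying left of the jig, 92 x 204 x 55 mm; a bystander. Origin: middle of its underside
- block_plane: black iron block plane left of the jig, 47 x 167 x 52 mm; a bystander. Origin: middle of its underside
- try_square: try square lying right of the jig, 168 x 100 x 17 mm; a bystander. Origin: middle of its underside
- moulding: short pale length of moulding lying beyond the jig, 14 x 160 x 11 mm; a bystander. Origin: middle of its underside

How it is judged:
By the outcome, as a careful person would: the job done as asked, in the order asked, and still so for the second after the job is handed in, with the robot touching nothing.
It also fails if it takes over 43 s, if anything falls off the work surface, if the arm or the gripper's body presses on something with over 40 N, if the wrist force passes 120 N, or if a joint passes its speed limit or range.

## Working session

There is one attempt and no reset: what is moved stays moved. The work goes in short steps, Python scripts to look and compute and a tool call to move; the robot and the scene stay as the last step left them, time stands still between calls to the robot, and variables do not carry over. Pictures are saved under pics/ and viewed, at most 10 in all, crops included, and the job is handed in when it is done.

Besides the shell and the picture viewer there is one more tool, called after "Request:" in YAML: its name, and indented under it one key for each argument. carry_out: Moves the arm, as the interface text tells. Its arguments: {"type":"object","properties":{"increments":{"type":"array","items":{"type":"array"}}},"required":["increments"]}

```bash
mkdir -p pics; cat > h.py <<'E'
import numpy as np, cv2
from bench import robot
def cal(n):
    c=robot.get_calibration(n); f=210/np.tan(np.radians(c["vfov"])/2); return c,f,np.array(c["T"])
def proj(n,P):
    c,f,T=cal(n); p=(np.atleast_2d(P)-T[:3,3])@T[:3,:3]; s=p[:,:2]/p[:,2:]
    s=s*(1+c["k1"]*(s**2).sum(1,keepdims=True)); return s*f+[c["cx"],c["cy"]]
def ray(n,u,v):
    c,f,T=cal(n); d=np.array([(u-c["cx"])/f,(v-c["cy"])/f]); s=d.copy()
    for _ in range(30): s=d/(1+c["k1"]*(s@s))
    return T[:3,3],T[:3,:3]@np.r_[s,1]
def onz(n,u,v,z):
    o,d=ray(n,u,v); return o+d*(z-o[2])/d[2]
E
python3 - <<'E'
from h import *
for n in("top","side"):
    cv2.imwrite(f"pics/{n}0.png",robot.snapshot(n)); print(n,cal(n))
o=robot.get_obs(); print(o)
E
```

```text
top ({'vfov': 43.31325113503747, 'cx': 291.7369930969332, 'cy': 212.62138006399226, 'k1': -0.17268813850952455, 'T': array([[ 5.55454377e-02, -9.42232514e-01,  3.30321955e-01,
        -1.04984851e-03],
       [-9.98455653e-01, -5.27513038e-02,  1.74244023e-02,
        -1.04401048e-01],
       [ 1.00707546e-03, -3.30779669e-01, -9.43707474e-01,
         1.65659457e+00],
       [ 0.00000000e+00,  0.00000000e+00,  0.00000000e+00,
         1.00000000e+00]])}, np.float64(528.8717582923531), array([[ 5.55454377e-02, -9.42232514e-01,  3.30321955e-01,
        -1.04984851e-03],
       [-9.98455653e-01, -5.27513038e-02,  1.74244023e-02,
        -1.04401048e-01],
       [ 1.00707546e-03, -3.30779669e-01, -9.43707474e-01,
         1.65659457e+00],
       [ 0.00000000e+00,  0.00000000e+00,  0.00000000e+00,
         1.00000000e+00]]))
side ({'vfov': 44.98876944535651, 'cx': 279.4692597143611, 'cy': 203.20180954909912, 'k1': 0.0020146930238970637, 'T': array([[ 0.97765387, -0.14389809,  0.15325225,  0.35595632],
       [-0.20977149, -0.6201269 ,  0.75593555, -1.12077483],
       [-0.01374184, -0.77
[... 364 characters left out ...]
       ]]))
{'time': 0.1, 'joint_positions': array([ 1.18390348e+00,  8.78889180e-02,  1.37205308e+00,  6.66508454e-06,
        1.68360818e+00, -1.03101777e-01]), 'qvel': array([ 0.000735  , -0.00255117, -0.00246424, -0.00044113,  0.00227619,
        0.00122036]), 'joint_torque': array([ 2.34122839e-03, -3.41251910e+01, -3.03301764e+01,  7.19640311e-02,
        3.04553902e-02, -1.19968663e-04]), 'tool_pos': array([0.15382996, 0.52757822, 0.21844231]), 'ee_rot': array([-3.13964620e+00, -2.08056065e-04,  2.85780212e+00]), 'wrist_force': array([ 0.35706866, -0.66990448, -0.80246626]), 'wrist_torque': array([0.01631387, 0.02564922, 0.02455545]), 'finger_force': 0.0, 'width': 0.09406086977015947}
```

View pics/top0.png

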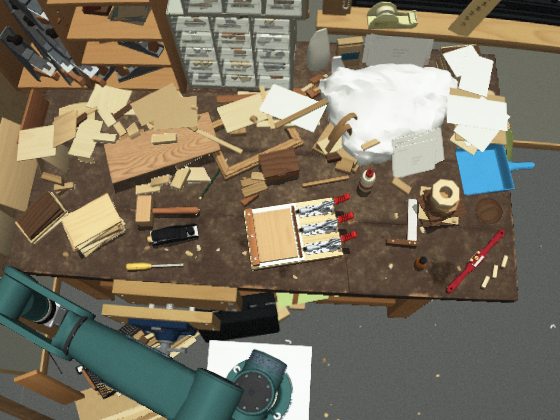

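View pics/side0.png

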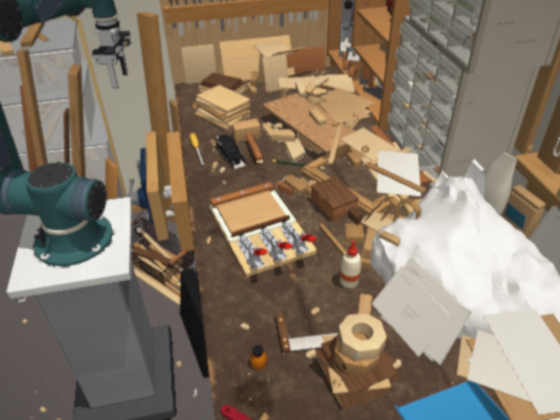

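The top view shows the jig around (300,230), with red grips near (341,198), (345,216) and (348,237). In the side view the grips are near (260,252), (286,245) and (309,238). I'll enlarge both.

```bash
python3 - <<'E'
from h import *
a=cv2.imread("pics/top0.png")[185:275,238:365]; b=cv2.imread("pics/side0.png")[178:278,205:325]
cv2.imwrite("pics/topc.png",cv2.resize(a,None,fx=6,fy=6,interpolation=cv2.INTER_CUBIC))
cv2.imwrite("pics/sidec.png",cv2.resize(b,None,fx=6,fy=6,interpolation=cv2.INTER_CUBIC))
for n,(x,y,X,Y) in(("top",(320,185,365,250)),("side",(240,225,325,265))):
    i=cv2.imread(f"pics/{n}0.png")[y:Y,x:X].astype(int); m=((i[...,2]>110)&(i[...,1]<70)&(i[...,0]<80)).astype('uint8')
    _,_,s,c=cv2.connectedComponentsWithStats(m)
    for k in range(1,len(s)):
        if s[k,4]>5: print(n,s[k]+[x,y,0,0,0],c[k]+[x,y])
E
```

```text
top [334 193  16  11  91] [341.61538462 197.73626374]
top [338 212  16  11  89] [345.50561798 216.58426966]
top [341 231  16  11  84] [348.57142857 235.77380952]
side [301 234  15   8  81] [308.61728395 237.54320988]
side [278 243  14   6  53] [284.24528302 245.0754717 ]
side [254 249  12   7  53] [259.43396226 251.56603774]
```

View pics/topc.png

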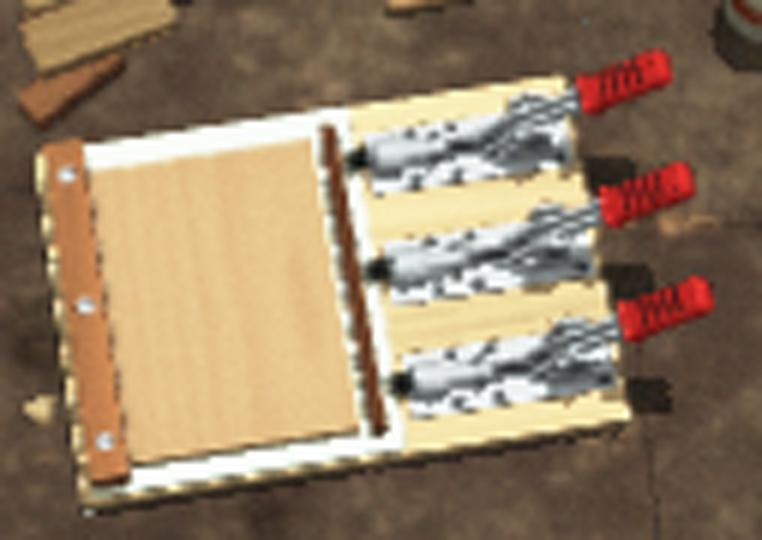

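View pics/sidec.png

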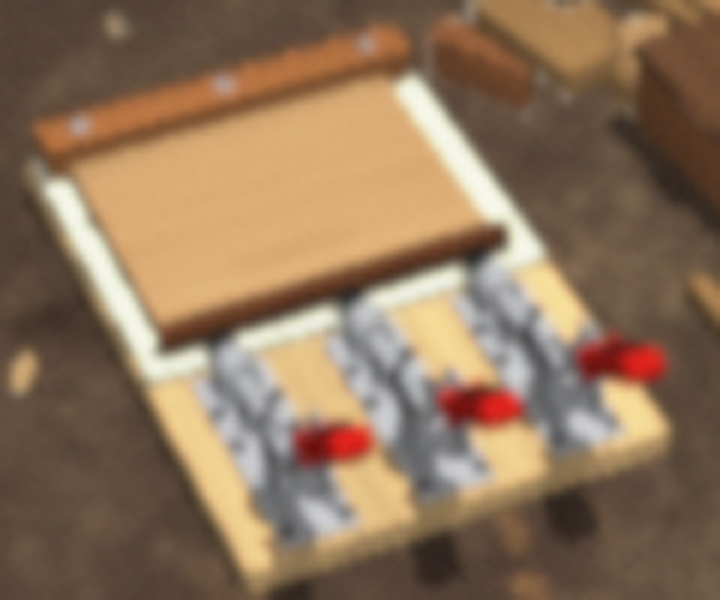

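The crops show the jig clearly. In the top crop, the base corners at the clamp end are (565,78) and (630,418), and at the fence end (42,148) and (85,500). In the side crop, the clamp-end corners are (250,578) and (668,432). All three levers are open, and the lipping lies between the rubber tips and the blank. I'll fit the jig pose now.

```bash
cat >> h.py <<'E'
PV={"far":-.064,"middle":0,"near":.064}
def jig(p): 
    c,s=np.cos(p[2]),np.sin(p[2]); return lambda q:(np.atleast_2d(q)@np.array([[c,s,0],[-s,c,0],[0,0,1]])+[p[0],p[1],0])
def grip(y,th,r=.062,h=.007):  # th above level
    return np.array([-.120-r*np.cos(th)+h*np.sin(th),y,.051+r*np.sin(th)+h*np.cos(th)])
E
python3 - <<'E'
from h import *
from scipy.optimize import least_squares
def t(u,v):return [238+u/6-.5+.08,185+v/6-.42]
def s(u,v):return [205+u/6-.42,178+v/6-.42]
C=lambda x,y:[x,y,.015]
top=[(C(-.148,-.1),t(565,78)),(C(-.148,.1),t(630,418)),(C(.148,.1),t(85,500)),(C(.148,-.1),t(42,148))]
side=[(C(-.148,.1),s(250,578)),(C(-.148,-.1),s(668,432))]
g=[grip(y,.73,h=0) for y in(-.064,0,.064)]
top+=list(zip(g,[(341.6,197.7),(345.5,216.6),(348.6,235.8)])); side+=list(zip(g,[(308.6,237.5),(284.2,245.1),(259.4,251.6)]))
def res(p,sets):
    return np.concatenate([(proj(n,jig(p)(np.array([a for a,_ in S])))-[b for _,b in S]).ravel() for n,S in sets])
for sets in([("top",top)],[("side",side)],[("top",top),("side",side)]):
    r=least_squares(res,[.5,0,1.5],args=(sets,),loss="soft_l1"); print(r.x,np.round(res(r.x,sets).reshape(-1,2),1).tolist())
p=r.x; np.save("p.npy",p)
for k,y in PV.items():
    for th in(.73,.07): print(k,th,jig(p)(grip(y,th)).round(4))
E
```

```text
[ 0.50856714 -0.08089913  1.77616617] [[0.4, -0.7], [0.4, 0.2], [-0.3, -0.1], [-0.7, 0.1], [-0.0, 0.1], [-0.2, 0.1], [0.4, 0.2]]
[ 0.50991478 -0.08243629  1.77736213] [[-0.8, -0.2], [0.4, 0.6], [-0.8, -0.5], [0.2, -0.5], [0.9, 0.7]]
[ 0.5091469  -0.08150044  1.77788285] [[0.6, -1.0], [0.6, -0.1], [-0.0, -0.2], [-0.6, -0.0], [0.1, -0.2], [-0.1, -0.2], [0.6, -0.0], [-1.1, -0.4], [0.0, 0.4], [-1.2, -0.7], [-0.1, -0.8], [0.5, 0.5]]
far 0.73 [[ 0.605  -0.2264  0.0976]]
far 0.07 [[ 0.6091 -0.2458  0.0623]]
middle 0.73 [[ 0.5424 -0.2396  0.0976]]
middle 0.07 [[ 0.5464 -0.259   0.0623]]
near 0.73 [[ 0.4797 -0.2527  0.0976]]
near 0.07 [[ 0.4838 -0.2721  0.0623]]
```

Request:
carry_out:
  increments:
    - [255,[0,0,0],7.7]
    - [255,[0,0,0],7.7]
    - [255,[0,0,0],7.7]
    - [255,[0,0,0],7.7]
    - [255,[0,0,0],7.7]
    - [255,[0,0,0],7.7]
    - [255,[0,0,0],7.7]
    - [255,[0,0,0],8]

```text
time: 0.9
tool_pos: [0.1539, 0.5277, 0.2188]
ee_rot: [-3.141, 0.001, 1.772]
wrist_force: [-0.2, -0.8, -0.0]
width: 0.0336
finger_force: 0.0
```

```bash
cat >> h.py <<'E'
from scipy.spatial.transform import Rotation as Ro
def totool(P):  # mm shift in tool axes to bring TCP to P
    o=robot.get_obs(); R=Ro.from_euler("xyz",o["ee_rot"]).as_matrix(); return (R.T@(np.array(P)-o["tool_pos"])*1000).round(1)
E
cat > w.py <<'E'
from h import *
import sys
# tips touch grip with their outer edge (8 mm towards -x) at radius r; tcp 14 mm above
p=np.load("p.npy"); y=PV[sys.argv[1]]
for th in (.73,.6,.45,.3,.15,.07):
    P=grip(y,th,r=.068)+[.008 ,0,.014]; print(th,totool(jig(p)(P)[0]))
o=robot.get_obs(); print(o["time"],o["tool_pos"],o["ee_rot"],o["wrist_force"],o["width"])
E
python3 w.py middle
```

```text
0.73 [-825.8  227.5  104. ]
0.6 [-831.9  227.5  110.3]
0.45 [-837.9  227.6  118.6]
0.3 [-842.6  227.6  127.7]
0.15 [-845.9  227.6  137.5]
0.07 [-847.1  227.7  142.8]
0.9 [0.153901   0.52772958 0.21881737] [-3.14093358e+00  1.02530852e-03  1.77179008e+00] [-0.212853   -0.76206103 -0.03653398] 0.03362357221428958
```

Request:
carry_out:
  increments:
    - [255,[-45,12,0],0]
    - [255,[-46,13,0],0]
    - [255,[-46,13,0],0]
    - [255,[-46,13,0],0]
    - [255,[-46,13,0],0]
    - [255,[-46,13,0],0]
    - [255,[-46,13,0],0]
    - [255,[-46,13,0],0]

```text
time: 1.7
tool_pos: [0.3303, 0.1881, 0.2192]
ee_rot: [3.141, -0.0, 1.778]
wrist_force: [0.1, 0.7, 0.1]
width: 0.0003
finger_force: 0.0
```

Request:
carry_out:
  increments:
    - [255,[-46,13,0],0]
    - [255,[-46,13,0],0]
    - [255,[-46,13,0],0]
    - [255,[-46,13,0],0]
    - [255,[-46,13,0],0]
    - [255,[-46,13,0],0]
    - [255,[-46,13,0],0]
    - [255,[-46,13,0],0]

```text
time: 2.5
tool_pos: [0.5077, -0.1508, 0.2189]
ee_rot: [-3.141, -0.001, 1.777]
wrist_force: [1.0, 0.8, 0.8]
width: 0.0003
finger_force: 0.0
```

```bash
python3 w.py middle
```

```text
0.73 [-90.5  15.8 103.2]
0.6 [-96.7  15.8 109.6]
0.45 [-102.7   15.8  117.9]
0.3 [-107.4   15.8  127. ]
0.15 [-110.8   15.8  136.7]
0.07 [-111.9   15.8  142. ]
2.5 [ 0.50772428 -0.15079912  0.21887127] [-3.14108332e+00 -7.55859406e-04  1.77685048e+00] [0.99983014 0.78200863 0.82768781] 0.0003381897093838298
```

Request:
carry_out:
  increments:
    - [255,[-45,8,0],0]
    - [255,[-45,8,0],0]
    - [255,[0,0,30],0]
    - [255,[0,0,30],0]
    - [255,[0,0,20],0]
    - [255,[0,0,0],0]
    - [255,[0,0,0],0]

```text
time: 3.2
tool_pos: [0.5414, -0.2335, 0.1392]
ee_rot: [-3.141, -0.001, 1.777]
wrist_force: [0.8, -0.4, 0.2]
width: 0.0005
finger_force: 0.0
```

```bash
python3 w.py middle; python3 - <<'E'
from h import *
a=robot.snapshot("top")[170:260,270:390];b=robot.snapshot("side")[170:275,215:335]
r=lambda i:cv2.resize(i,(400,350),interpolation=cv2.INTER_CUBIC)
cv2.imwrite("pics/m1.png",np.hstack([r(a),r(b)]))
E
```

```text
0.73 [-2.6 -0.2 23.6]
0.6 [-8.8 -0.2 30. ]
0.45 [-14.8  -0.2  38.3]
0.3 [-19.5  -0.2  47.4]
0.15 [-22.8  -0.2  57.1]
0.07 [-24.   -0.2  62.4]
3.2 [ 0.54135414 -0.23353382  0.13919842] [-3.14076530e+00 -8.40386198e-04  1.77747164e+00] [ 0.84781718 -0.38845196  0.24794254] 0.00046955383610475086
```

View pics/m1.png

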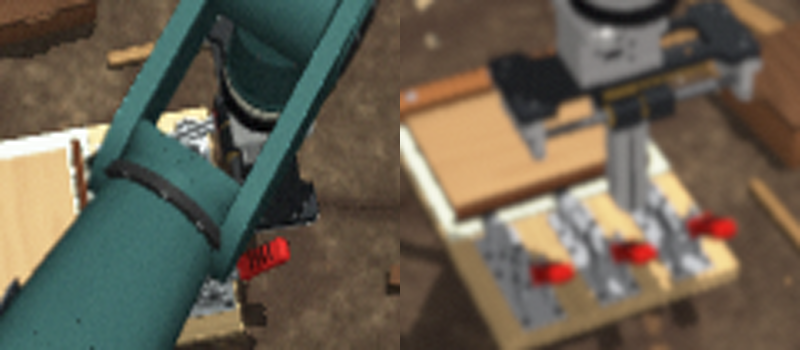

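The side half of the picture shows the shut fingertips at about (628,205), directly over the middle grip at (632,252). All three levers are still open. I'll press along the lever's arc.

Request:
carry_out:
  increments:
    - [255,[-3,0,10],0]
    - [255,[0,0,10],0]
    - [255,[-1,0,4],0]
    - [255,[-3,0,3],0]
    - [255,[-3,0,4],0]
    - [255,[-3,0,4],0]
    - [255,[0,0,0],0]

```text
time: 4.0
tool_pos: [0.5441, -0.2467, 0.1038]
ee_rot: [-3.141, -0.001, 1.777]
wrist_force: [-1.2, 2.0, 1.0]
width: 0.0007
finger_force: 0.4
```

```bash
python3 w.py middle
```

```text
0.73 [ 10.8  -0.3 -11.8]
0.6 [ 4.7 -0.3 -5.4]
0.45 [-1.4 -0.3  2.9]
0.3 [-6.1 -0.3 12. ]
0.15 [-9.4 -0.3 21.7]
0.07 [-10.5  -0.3  27. ]
4.0 [ 0.54414249 -0.2466566   0.10378438] [-3.14125761e+00 -5.20080088e-04  1.77709321e+00] [-1.19065972  1.97674398  0.97398279] 0.0006737537893699487
```

Request:
carry_out:
  increments:
    - [255,[-3,0,5],0]
    - [255,[-3,0,5],0]
    - [255,[-2,0,5],0]
    - [255,[-1,0,5],0]
    - [255,[-1,0,4],0]
    - [255,[0,0,2],0]
    - [255,[0,0,0],0]

```text
time: 4.7
tool_pos: [0.5464, -0.2567, 0.0784]
ee_rot: [3.141, 0.001, 1.777]
wrist_force: [0.1, -0.5, 1.0]
width: 0.0002
finger_force: 0.5
```

Request:
carry_out:
  increments:
    - [255,[0,0,1.5],0]
    - [255,[0,0,0],0]

```text
time: 4.9
tool_pos: [0.5463, -0.2566, 0.0771]
ee_rot: [3.141, 0.001, 1.777]
wrist_force: [0.9, -0.8, 2.1]
width: 0.0009
finger_force: 0.8
```

```bash
python3 w.py middle
```

```text
0.73 [ 20.9  -0.4 -38.5]
0.6 [ 14.8  -0.4 -32.1]
0.45 [  8.8  -0.4 -23.8]
0.3 [  4.1  -0.4 -14.7]
0.15 [ 0.8 -0.4 -5. ]
0.07 [-0.4 -0.4  0.4]
4.9 [ 0.54633584 -0.25655108  0.07712995] [3.14138972e+00 8.30065995e-04 1.77740025e+00] [ 0.88350529 -0.79801945  2.05220623] 0.000878351123831701
```

Request:
carry_out:
  increments:
    - [255,[0,0,1.5],0]
    - [255,[0,0,0],0]
    - [255,[0,0,0],0]

```text
time: 5.2
tool_pos: [0.5464, -0.2566, 0.0758]
ee_rot: [3.141, 0.001, 1.777]
wrist_force: [0.5, -1.9, 2.9]
width: 0.0004
finger_force: 1.2
```

Request:
carry_out:
  increments:
    - [255,[0,0,1],0]
    - [255,[0,0,0],0]
    - [255,[0,0,0],0]

```text
time: 5.5
tool_pos: [0.5464, -0.2566, 0.0749]
ee_rot: [3.141, 0.001, 1.777]
wrist_force: [-0.2, -2.5, 3.8]
width: 0.0005
finger_force: 2.0
```

Request:
carry_out:
  increments:
    - [255,[0,0,1],0]
    - [255,[0,0,0],0]
    - [255,[0,0,0],0]

```text
time: 5.8
tool_pos: [0.5465, -0.2567, 0.0742]
ee_rot: [3.141, 0.001, 1.777]
wrist_force: [0.5, -2.3, 6.1]
width: 0.0003
finger_force: 2.7
```

Request:
carry_out:
  increments:
    - [255,[0,0,1],0]
    - [255,[0,0,0],0]
    - [255,[0,0,0],0]

```text
time: 6.1
tool_pos: [0.5465, -0.2567, 0.0735]
ee_rot: [3.141, 0.001, 1.777]
wrist_force: [-0.6, -2.1, 5.8]
width: 0.0005
finger_force: 3.3
```

Request:
carry_out:
  increments:
    - [255,[0,0,1],0]
    - [255,[0,0,0],0]
    - [255,[0,0,0],0]

```text
time: 6.4
tool_pos: [0.5466, -0.2568, 0.0729]
ee_rot: [3.141, 0.002, 1.777]
wrist_force: [-0.7, -2.1, 8.0]
width: 0.0005
finger_force: 3.9
```

The stop is reached: force climbs steadily to about 8 N while the tip barely moves. I'll lift off and go to the near lever.

Request:
carry_out:
  increments:
    - [255,[0,0,-20],0]
    - [255,[0,0,-35],0]
    - [255,[7,0,-15],0]
    - [255,[8,-32,0],0]
    - [255,[7,-32,0],0]
    - [255,[0,0,0],0]
    - [255,[0,0,0],0]

```text
time: 7.1
tool_pos: [0.4786, -0.2467, 0.1405]
ee_rot: [-3.141, -0.002, 1.777]
wrist_force: [0.3, -0.5, 0.2]
width: 0.0003
finger_force: 0.0
```

```bash
python3 w.py near; python3 - <<'E'
from h import *
a=robot.snapshot("top")[170:260,270:390];b=robot.snapshot("side")[170:275,215:335]
r=lambda i:cv2.resize(i,(400,350),interpolation=cv2.INTER_CUBIC)
cv2.imwrite("pics/m2.png",np.hstack([r(a),r(b)]))
E
```

```text
0.73 [-2.7 -0.1 25. ]
0.6 [-8.8 -0.1 31.3]
0.45 [-14.9  -0.1  39.6]
0.3 [-19.6  -0.1  48.7]
0.15 [-22.9  -0.1  58.4]
0.07 [-24.1  -0.1  63.8]
7.1 [ 0.47859567 -0.24670588  0.14054043] [-3.14138970e+00 -2.00868020e-03  1.77726339e+00] [ 0.27285663 -0.45320981  0.18567613] 0.00026469660633169365
```

View pics/m2.png

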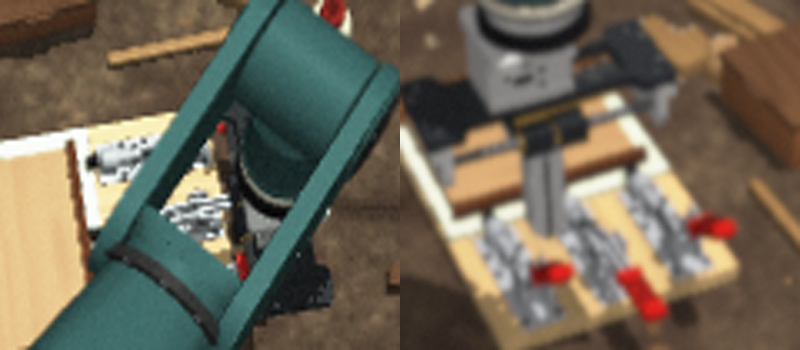

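The middle lever is down, with its grip at about (640,292) in the side half. The near grip at (552,272) and the far one at (712,227) are still up. I'll repeat the same stroke on the near lever.

Request:
carry_out:
  increments:
    - [255,[-3,0,11],0]
    - [255,[0,0,10],0]
    - [255,[-1,0,4],0]
    - [255,[-3,0,3],0]
    - [255,[-3,0,4],0]
    - [255,[-3,0,4],0]
    - [255,[-3,0,5],0]
    - [255,[-3,0,5],0]

```text
time: 8.0
tool_pos: [0.4831, -0.2666, 0.0951]
ee_rot: [3.141, -0.0, 1.777]
wrist_force: [-0.3, 1.8, 0.8]
width: 0.0005
finger_force: 0.8
```

Request:
carry_out:
  increments:
    - [255,[-2,0,5],0]
    - [255,[-2,0,5],0]
    - [255,[-1,0,4],0]
    - [255,[0,0,3],0]
    - [255,[0,0,2],0]
    - [255,[0,0,0],0]
    - [255,[0,0,0],0]

```text
time: 8.7
tool_pos: [0.4841, -0.2716, 0.0767]
ee_rot: [3.141, 0.001, 1.777]
wrist_force: [0.3, -1.1, 1.1]
width: 0.0007
finger_force: 0.4
```

Request:
carry_out:
  increments:
    - [255,[0,0,1.5],0]
    - [255,[0,0,0],0]
    - [255,[0,0,0],0]

```text
time: 9.0
tool_pos: [0.4842, -0.2717, 0.0755]
ee_rot: [3.141, 0.001, 1.777]
wrist_force: [-0.9, -1.4, 2.5]
width: 0.0005
finger_force: 1.5
```

Request:
carry_out:
  increments:
    - [255,[0,0,1.5],0]
    - [255,[0,0,0],0]
    - [255,[0,0,0],0]

```text
time: 9.3
tool_pos: [0.4843, -0.2718, 0.0743]
ee_rot: [3.141, 0.001, 1.777]
wrist_force: [-0.3, -1.7, 5.6]
width: 0.0004
finger_force: 2.7
```

```bash
python3 w.py near
```

```text
0.73 [ 23.   -0.6 -41.3]
0.6 [ 16.9  -0.6 -34.9]
0.45 [ 10.9  -0.6 -26.6]
0.3 [  6.2  -0.6 -17.5]
0.15 [ 2.9 -0.6 -7.8]
0.07 [ 1.8 -0.6 -2.5]
9.3 [ 0.48430952 -0.27177389  0.07425688] [3.14091670e+00 1.35591218e-03 1.77739446e+00] [-0.33593971 -1.74970036  5.60039997] 0.00036072969127657505
```

Request:
carry_out:
  increments:
    - [255,[0,0,2],0]
    - [255,[0,0,0],0]
    - [255,[0,0,0],0]

```text
time: 9.6
tool_pos: [0.4844, -0.2719, 0.0729]
ee_rot: [3.141, 0.002, 1.777]
wrist_force: [-2.0, -1.1, 7.0]
width: 0.0003
finger_force: 3.9
```

Request:
carry_out:
  increments:
    - [255,[0,0,-20],0]
    - [255,[0,0,-35],0]
    - [255,[8,0,-15],0]
    - [255,[8,43,0],0]
    - [255,[8,43,0],0]
    - [255,[0,42,0],0]
    - [255,[0,0,0],0]
    - [255,[0,0,0],0]

```text
time: 10.4
tool_pos: [0.604, -0.2202, 0.1393]
ee_rot: [-3.138, -0.003, 1.779]
wrist_force: [-0.2, 0.2, -0.4]
width: 0.0004
finger_force: 0.0
```

```bash
python3 w.py far
```

```text
0.73 [-2.8 -0.2 23.8]
0.6 [-9.  -0.2 30.2]
0.45 [-15.1  -0.2  38.4]
0.3 [-19.8  -0.2  47.5]
0.15 [-23.1  -0.1  57.2]
0.07 [-24.3  -0.1  62.5]
10.4 [ 0.6039769  -0.22018199  0.13934754] [-3.13846355e+00 -2.52224220e-03  1.77911116e+00] [-0.23655905  0.16503339 -0.4227593 ] 0.00041668783402328387
```

```bash
python3 - <<'E'
from h import *
print(onz("top",366,192,0),onz("top",370,169,.138),onz("side",351,286,0),onz("side",352,246,.138))
E
```

```text
[ 0.66653212 -0.32020581  0.        ] [ 0.68965669 -0.31441753  0.138     ] [ 0.69327278 -0.33294409  0.        ] [ 0.6854999  -0.33060327  0.138     ]
```

Request:
carry_out:
  increments:
    - [255,[-3,0,10],0]
    - [255,[0,0,10],0]
    - [255,[-1,0,4],0]
    - [255,[-3,0,3],0]
    - [255,[-3,0,4],0]
    - [255,[-3,0,4],0]
    - [255,[-3,0,5],0]
    - [255,[-3,0,5],0]

```text
time: 11.2
tool_pos: [0.6084, -0.2404, 0.0963]
ee_rot: [3.141, 0.0, 1.777]
wrist_force: [-1.3, 2.3, 1.6]
width: 0.0006
finger_force: 0.8
```

Request:
carry_out:
  increments:
    - [255,[-2,0,5],0]
    - [255,[-2,0,5],0]
    - [255,[-1,0,4],0]
    - [255,[0,0,3],0]
    - [255,[0,0,2],0]
    - [255,[0,0,0],0]
    - [255,[0,0,0],0]

```text
time: 11.9
tool_pos: [0.6095, -0.2452, 0.0777]
ee_rot: [3.141, 0.0, 1.777]
wrist_force: [-0.0, -0.5, 0.7]
width: 0.0008
finger_force: 0.4
```

Request:
carry_out:
  increments:
    - [255,[0,0,2],0]
    - [255,[0,0,0],0]
    - [255,[0,0,0],0]

```text
time: 12.2
tool_pos: [0.6096, -0.2453, 0.076]
ee_rot: [3.141, 0.001, 1.777]
wrist_force: [0.8, -0.7, 2.9]
width: 0.0002
finger_force: 1.2
```

Request:
carry_out:
  increments:
    - [255,[0,0,1.5],0]
    - [255,[0,0,0],0]
    - [255,[0,0,0],0]

```text
time: 12.5
tool_pos: [0.6096, -0.2454, 0.0747]
ee_rot: [3.141, 0.001, 1.777]
wrist_force: [-0.4, -1.1, 4.6]
width: 0.0002
finger_force: 2.3
```

```bash
python3 w.py far
```

```text
0.73 [ 23.   -0.6 -40.9]
0.6 [ 16.9  -0.6 -34.5]
0.45 [ 10.9  -0.6 -26.2]
0.3 [  6.2  -0.6 -17.1]
0.15 [ 2.9 -0.6 -7.4]
0.07 [ 1.7 -0.6 -2. ]
12.5 [ 0.60963826 -0.24540772  0.07473088] [3.14062663e+00 1.09797325e-03 1.77733920e+00] [-0.41880964 -1.14420574  4.62783161] 0.00019140223995127274
```

Now the last press, then I'll lift and move clear to the left so I can check.

Request:
carry_out:
  increments:
    - [255,[0,0,1.5],0]
    - [255,[0,0,1],0]
    - [255,[0,0,0],0]
    - [255,[0,0,0],0]

```text
time: 12.9
tool_pos: [0.6098, -0.2455, 0.0731]
ee_rot: [3.14, 0.002, 1.777]
wrist_force: [-1.2, -1.3, 8.5]
width: 0.0007
finger_force: 3.8
```

Request:
carry_out:
  increments:
    - [255,[0,0,-20],0]
    - [255,[0,0,-40],0]
    - [255,[0,0,-45],0]
    - [255,[0,0,-45],0]
    - [255,[40,-10,0],0]
    - [255,[45,-15,0],0]
    - [255,[45,-15,0],0]
    - [255,[45,-15,0],0]

```text
time: 13.7
tool_pos: [0.5178, -0.0828, 0.2198]
ee_rot: [-3.139, -0.003, 1.777]
wrist_force: [0.1, -0.1, 0.1]
width: 0.0003
finger_force: 0.0
```

Request:
carry_out:
  increments:
    - [255,[45,-15,0],0]
    - [255,[45,-15,0],0]
    - [255,[45,-15,0],0]
    - [255,[45,-15,0],0]
    - [255,[45,-15,0],0]
    - [255,[45,-15,0],0]
    - [255,[45,-15,0],0]
    - [255,[0,0,0],0]

```text
time: 14.5
tool_pos: [0.3483, 0.206, 0.2205]
ee_rot: [-3.138, -0.003, 1.787]
wrist_force: [0.7, -0.6, -0.3]
width: 0.0004
finger_force: 0.0
```

```bash
python3 - <<'E'
from h import *
A=robot.snapshot("top");B=robot.snapshot("side")
r=lambda i:cv2.resize(i,(400,350),interpolation=cv2.INTER_CUBIC)
cv2.imwrite("pics/m3.png",np.hstack([r(A[170:275,240:360]),r(B[170:275,205:325])]))
p=np.load("p.npy")
for th in(.07,.15): print(th,[(proj(n,jig(p)(grip(y,th,h=0.003)))).round(1)[0].tolist() for n in("top","side") for y in PV.values()])
for n,i,(x,y,X,Y) in(("top",A,(320,185,365,260)),("side",B,(240,225,330,285))):
    i=i[y:Y,x:X].astype(int); m=((i[...,2]>110)&(i[...,1]<70)&(i[...,0]<80)).astype('uint8')
    _,_,s,c=cv2.connectedComponentsWithStats(m)
    print(n,[(c[k]+[x,y]).round(1).tolist() for k in range(1,len(s)) if s[k,4]>8])
E
```

```text
0.07 [[345.5, 200.6], [349.1, 219.2], [352.9, 238.2], [309.9, 250.5], [286.7, 258.2], [262.9, 266.1]]
0.15 [[345.4, 200.1], [349.1, 218.7], [352.8, 237.7], [309.8, 248.9], [286.6, 256.6], [262.7, 264.5]]
top [[344.6, 200.8], [348.5, 219.5], [352.0, 238.3]]
side [[310.9, 251.2], [287.6, 259.0], [264.0, 267.0]]
```

View pics/m3.png

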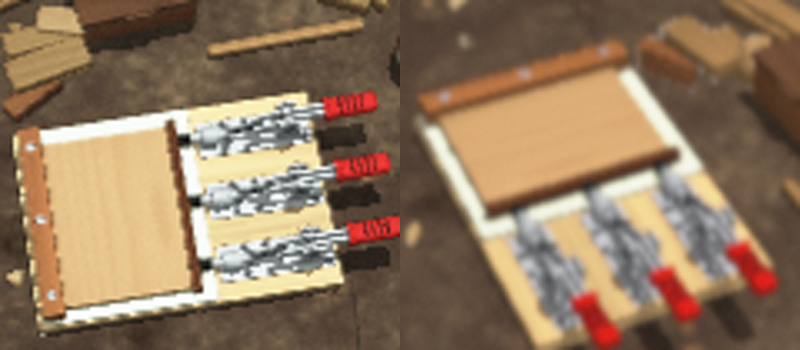

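All three grips, at (350,105), (360,165) and (373,230) in the top half, are fully down and within about 1 px of the positions predicted for the stop. The lipping is closed square against the blank.

```bash
python3 -c "
from bench import robot
print(robot.close_job())"
```

```text
the job is handed in; nothing more can be done
None
```

I pressed all three levers fully down in the order middle, near, far; the lipping is clamped square against the blank, and the job was handed in at about 15 s with the arm clear, though no verdict came back.

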